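# Hold the tube pump's sprung arm open

### The job

I want to thread new tubing into the pump beside the microscope. The thin-walled glass jar left on the pump's deck is in the way of its sprung pressure arm: grip it lightly (no more than about 40 N), lift it off and stand it gently in the empty steel tray. Then, with the fingertips on its upright post, swing the arm back away from the rotor until it has clicked past its pawl, and keep holding it there, past the click so that you and not the pawl carry the spring, but short of the end stop; finish while still holding it, and leave the other things on the bench alone.

Things in the scene. Friction and masses are not known exactly. Their poses are not given: they have to be found in the camera images.
- pump: Tube pump, fixed to the bench: white housing 260 (x) by 270 (y) mm, its flat top deck 50 mm high. Origin: centre of the underside; position and yaw vary. On the deck, in its frame (x, y, mm): rotor, radius 34, 28 tall, at (-91, 30); the arm's pivot pin, 34 tall, at (-30, -70); end-stop pin, 12 thick, 22 tall, at (44, -3); pawl guide, 30 by 33, 22 tall, at (-108, -70).
- pump_pivot (a point): The vertical axis of the arm's pivot, at deck height; axes as the pump's.
- swing (a joint): Angle (rad) of the sprung pressure (tensioner) arm. 0: at rest, pointing along the pump's +y, idler block at the rotor. Grows clockwise seen from above, towards the pump's +x, to the end-stop pin at 0.68. Force at the post: 3 N at first, 6 N at 0.15, dips to 3 N as the pawl drops off the tooth, 6.5 N after the click at about 0.32, 8 N at 0.5. Let go past the click, it falls back on the pawl at 0.31; from 0.35 up it is clear of it.
- press_arm: The sprung pressure arm. Origin: on its pivot axis at deck height; its own y runs along the arm, z up. An aluminium bar 165 mm long from the pivot axis, 20 mm wide, its top 20 mm above the deck, with a black plastic idler block (pressure shoe) on its rotor side.
- post_foot (a point): Upright round steel post on the arm, to move it by: 16 mm diameter, 50 mm tall, from 20 to 70 mm above the deck, its axis 150 mm from the pivot axis. This point: centre of its foot, on top of the arm; z up, turns with the arm.
- pawl (a joint): Travel (m) of the spring-loaded pawl slider that rides on the ratchet tooth of the arm's hub: 0 when dropped in (before and after the click), up to 0.006 while the tooth passes under it.
- jar: Closed, thin-walled clear glass jar with a white cap, 44 mm diameter, 80 mm tall, about 0.14 kg; stands upright on the pump's deck, on the arm's +x side in its swing, about 25 mm clear of the arm. Origin: centre of its underside. Squeeze it with no more than 40 N per finger, and it must not be let fall more than a centimetre.
- tray: Empty square steel tray lying fixed on the bench, 120 by 120 by 18 mm, 4 mm walls. Origin: centre of its underside.
- tray_in (a point): Centre of the tray's inner floor, where the jar is to stand (4 mm above the bench); anywhere flat in the tray will do.
- tip_box: Bystander: pipette tip box with a clear lid, 87 by 122 by 56 mm, loose on the bench; it and the tray may swap places. Origin: centre of its underside.
- foam_cup: Bystander: white foam cup, 84 mm diameter, 85 mm tall, loose, beyond the pump's far right corner. Origin: centre of its underside.
- wash_bottle: Bystander: white plastic bottle, 60 mm diameter, 130 mm tall, loose, left of the pump. Origin: centre of its underside.
Things that resemble listed ones, but are neither listed nor needed, are in the scene too. Several things have the shape of the jar; the one meant has the colours described above.

How it is judged:
By the outcome, as a careful person would: the job done as asked, in the order asked, and still so for the second after the job is handed in, while the arm keeps its last pose, push and grip.
It also fails if it takes over 54 s, if anything falls off the work surface, if the arm or the gripper's body presses on something with over 40 N, if the wrist force passes 120 N, or if a joint passes its speed limit or range.

### The arm

A 7-joint arm with a two-finger parallel gripper is mounted at the origin on the work surface. World frame = base frame: x ahead of the robot, y to its left, z up, the work surface at z = 0. Lengths are in m, angles in rad, forces in N, time in s.
With the tool pointing down it reaches from about 0.4 to 0.9 m from the base axis. Payload 5.5 kg.
Tool frame: the origin (TCP) lies at the very end of the fingers, on their centre line; the grasp point (between the pads) lies 19 mm behind it (ctrl.grip_point_offset is the distance from the TCP to the grasp point, in m); z points along the fingers, y is the line along which they close (so a half turn about z gives the same grasp; the last joint's range is limited). The gripper opens to 85 mm and grips with 20 to 120 N. Pads are 22 mm wide; open, the fingers measure 114 mm over their backs; the gripper's body (76 mm by 85 mm) begins 54 mm behind the grasp point. The pads swing forward as they close: fully open they stand 13 mm farther back than shut.
Start: joints at [-0.862, 0.501, -0.427, 1.55, 0.221, 1.138, -0.21], TCP at [0.28, 0.586, 0.231] pointing down, gripper open.
Joint ranges: [-2.88, 2.88], [-0.31, 2.03], [-1.54, 1.56], [0.2, 2.42], [-1.41, 4.55], [0.19, 2.02], [-2.57, 2.57]. Speed limits (rad/s): [2.57, 2.57, 3.14, 3.14, 3.14, 3.14, 3.14].

### API

Orientations are given as a unit quaternion [w, x, y, z].
In Python, from rig import ctrl gives the robot as it stands.
- The arm moves only by the tool apply_moves, never from a script. Its argument "motion" is text: rows parted by semicolons, each of 5 numbers parted by spaces: the gripper's target within -1 to 1 (fully open at 1, half-way at 0, shut at -1), then the shift along the tool's x, y, z in m, then the turn about the tool's z in degrees. A call has 1 to 12 rows; each row is the pose to reach, as a shift and turn from the pose commanded when the call began, along the tool's axes at that moment; what a row does not reach only later rows make up. A row lasts 1/8 s, in which the tool goes at most 62.5 mm and 10.7 degrees, less where a joint would pass 70% of its speed; a pose out of reach is approached as far as the arm can. A call with a gripper value outside its range is refused whole. The fingers move at their own pace and stop on an object; "force" is the grip in N (left out, the last holds). Time passes only in rows, so rows that repeat a pose let the fingers close. It gives the time, the measured TCP pose, the force, the opening and the grip force at its end, in the units of the state.
- ctrl.get_state(): the state, without advancing time (a new reading comes with each control period).
- ctrl.snapshot(name): name is "scene" or "top" or "wrist"; returns a dict with "img" (480x640x3 uint8, blue, green, red), "fov_y" (degrees; the focal length in pixels is half the picture's height over the tangent of half this angle, whatever the lens; pixels are square), "cx", "cy" (the principal point, pixels), "R" (3x3) and "t" (3): a world point X has camera coordinates R X + t; the wrist camera has in their place "T_tool_cam" (4x4, takes a point from camera to tool coordinates, whose origin is the TCP and whose axes are the flange's). Camera axes: x right, y down, z forward; pixel columns grow to the right and rows downward; lengths in m; the calibration is good to about 2 mm. A picture is of the moment at which its call begins: read the wrist's pose just before it. There is no depth.
- ctrl.hand_in(): hands the job in; it is judged then, once.
The state is a dict: "time_s": time; "joint_positions": joint angles; "qd": joint speeds; "joint_efforts": joint torques, N m; "tcp_pos": TCP position; "ee_rot": TCP orientation; "force": force on the tool from outside, world axes, zero at the start; "moment": the same for the moment, N m; "grip_width": finger opening in m; "grasp_force": force on a finger pad.
Only numpy, scipy, OpenCV 4.12 (cv2) and the standard library are available. Lean on these libraries where they do the work, as an engineer would, in place of code of your own. Each camera call takes 0.05 s, during which the arm holds its last target. There are 200 camera calls.

## Working session

There is one attempt and no reset: what is moved stays moved. The work goes in short steps, Python scripts to look and compute and a tool call to move; the robot and the scene stay as the last step left them, time stands still between calls to the robot, and variables do not carry over. Pictures are saved under pics/ and viewed, at most 10 in all, crops included, and the job is handed in when it is done.

Besides the shell and the picture viewer there is one more tool, called after "Call:" as name(argument=value, ...) on one line, values as JSON. apply_moves: Moves the arm, as the interface text tells. Its arguments: {"type":"object","properties":{"motion":{"type":"string"},"force":{"type":"number"}},"required":["motion"]}

```bash
mkdir -p pics
python3 - <<'E'
from rig import ctrl
import cv2,pickle
d={}
for n in("scene","top"):
    s=ctrl.snapshot(n);d[n]=s;cv2.imwrite(f"pics/{n}0.png",s["img"])
    print(n,{k:v for k,v in s.items() if k!="img"})
pickle.dump(d,open("d0.pkl","wb"))
print(ctrl.get_state())
E
```

```text
scene {'fov_y': 49.26036817275333, 'cx': 309.77489089219233, 'cy': 239.0310500985871, 'R': array([[-2.67357687e-01,  9.63597161e-01,  6.15828288e-04],
       [ 7.01120907e-01,  1.94969899e-01, -6.85868947e-01],
       [-6.61021438e-01, -1.82940565e-01, -7.27724816e-01]]), 't': array([ 0.07402274, -0.41454869,  1.62654573])}
top {'fov_y': 45.133033307861545, 'cx': 323.9081914736594, 'cy': 238.93470323195768, 'R': array([[ 0.01178092, -0.99986075,  0.01181927],
       [-0.99558801, -0.01282934, -0.09295115],
       [ 0.09308984, -0.01067208, -0.99560052]]), 't': array([0.09754081, 0.61688918, 1.26562211])}
{'time_s': 0.1, 'joint_positions': array([-0.8617675 ,  0.50177717, -0.42684154,  1.55136624,  0.22081422,
        1.13826562, -0.21027839]), 'qd': array([-0.00116465, -0.00039956,  0.00016398, -0.00242507, -0.00108482,
       -0.00217865,  0.00110166]), 'joint_efforts': array([-1.15824988e-02, -5.70812845e+01, -5.83900854e+00, -2.81747496e+01,
        1.04306455e-02,  5.60703484e-03, -1.92810870e-05]), 'tcp_pos': array([0.28003053, 0.58589196, 0.23034293]), 'ee_rot': array([-2.30594550e-04,  2.21019180e-01,  9.75269066e-01, -8.47374843e-04]), 'force': array([ 0.24376227, -0.02773276,  0.13561947]), 'moment': array([-0.02818071, -0.01400306, -0.01809102]), 'grasp_force': 0.0, 'grip_width': 0.08523069165135502}
```

View pics/top0.png

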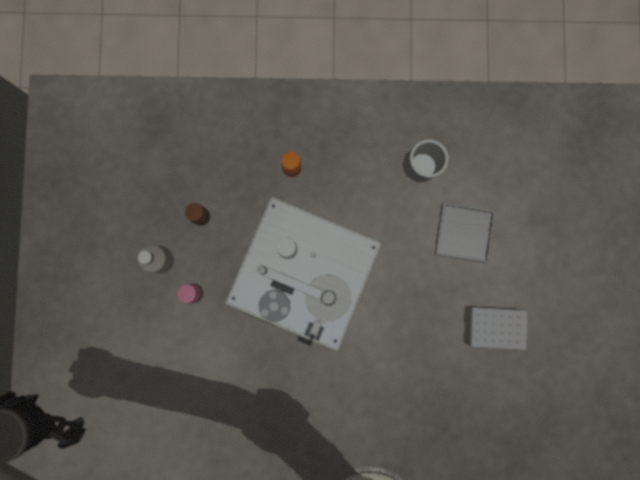

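View pics/scene0.png

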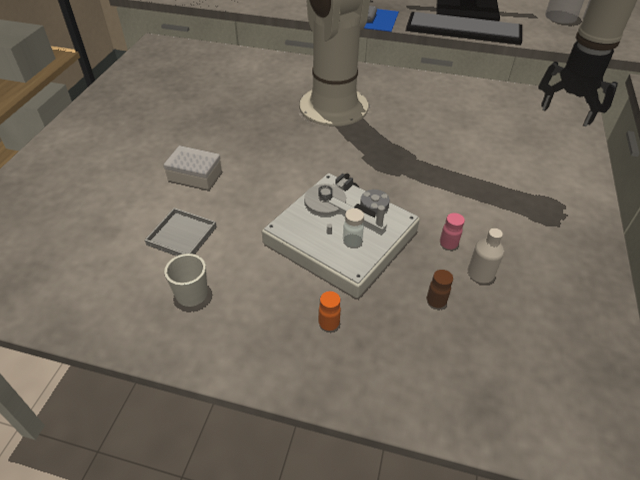

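The top view shows the pump with deck corners near (273,199), (380,243), (338,349) and (227,303). The pivot is at (328,297), the post at (263,270), the clear jar's cap at (287,247) and the tray at (465,233). In the scene view the jar's white cap is at (354,215).

```bash
cat > h.py <<'E'
import numpy as np,cv2,pickle
from scipy.spatial.transform import Rotation as Rn
def ray(s,u,v):
    f=240/np.tan(np.radians(s["fov_y"]/2)); d=np.array([(u-s["cx"])/f,(v-s["cy"])/f,1.])
    if "R" in s and s["R"] is not None: return -s["R"].T@s["t"], s["R"].T@d
def onz(s,u,v,z):
    o,d=ray(s,u,v); return o+d*(z-o[2])/d[2]
def proj(s,X):
    f=240/np.tan(np.radians(s["fov_y"]/2)); c=s["R"]@np.asarray(X)+s["t"]; return np.array([s["cx"]+f*c[0]/c[2],s["cy"]+f*c[1]/c[2]])
def cross(s1,p1,s2,p2):
    o1,d1=ray(s1,*p1);o2,d2=ray(s2,*p2);a,b=np.linalg.lstsq(np.c_[d1,-d2],o2-o1,rcond=None)[0]
    return (o1+a*d1+o2+b*d2)/2,np.linalg.norm(o1+a*d1-o2-b*d2)
E
python3 - <<'E'
from h import *
d=pickle.load(open("d0.pkl","rb"));T,S=d["top"],d["scene"]
g=cv2.cvtColor(T["img"],cv2.COLOR_BGR2GRAY)
m=(g>120).astype(np.uint8); m=cv2.morphologyEx(m,cv2.MORPH_CLOSE,np.ones((9,9)))
cs=[c for c in cv2.findContours(m,0,2)[0] if cv2.contourArea(c)>5000 and 250<c[:,0,0].mean()<350 and 180<c[:,0,1].mean()<360]
for c in cs:
    b=cv2.boxPoints(cv2.minAreaRect(c)); print(b.round(1).tolist())
    W=np.array([onz(T,*p,.05) for p in b])[:,:2]; print(W.round(4).tolist(),"ctr",W.mean(0),"sides",np.linalg.norm(W-np.roll(W,-1,0),axis=1))
for n,p,z in[("jarcap",(287,247),.13),("post",(263,270),.12),("pivot",(328,297),.084),("tray",(465,233),.018)]: print(n,onz(T,*p,z).round(4))
print("jar2",cross(T,(287,247),S,(354,215)))
cr=T["img"][190:360,220:500]; cv2.imwrite("pics/c1.png",cv2.resize(cr,None,fx=2.8,fy=2.8,interpolation=cv2.INTER_CUBIC))
E
```

```text
[[225.6999969482422, 303.1000061035156], [270.6000061035156, 196.1999969482422], [381.79998779296875, 243.0], [336.79998779296875, 349.8999938964844]]
[[0.4707, 0.3175], [0.7071, 0.2245], [0.6062, -0.0223], [0.3729, 0.0746]] ctr [0.53923427 0.14858065] sides [0.2539899  0.26656303 0.25265307 0.26178205]
jarcap [0.5885 0.182  0.13  ]
post [0.5409 0.2313 0.12  ]
pivot [0.4867 0.0956 0.084 ]
tray [ 0.6342 -0.2146  0.018 ]
jar2 (array([0.58876589, 0.18318935, 0.12408916]), np.float64(0.0017291615757501892))
```

View pics/c1.png

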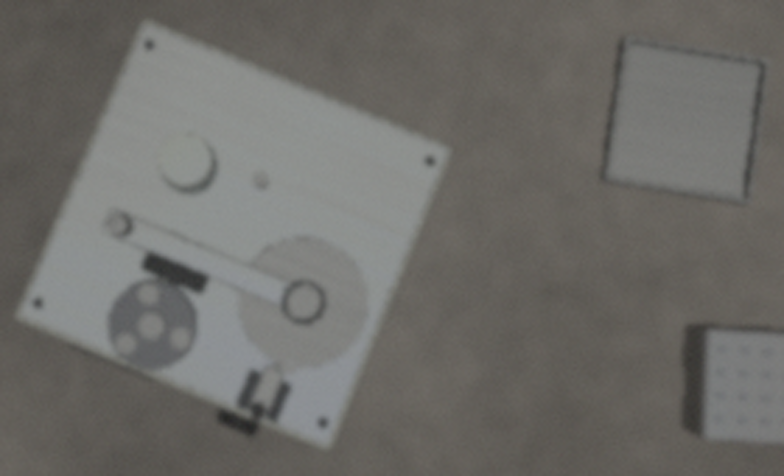

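The crop agrees with the stated layout. The pump is centred at (0.539,0.149) with yaw about -21.8°, and the predicted pivot and post match the measured ones to about 3 mm. The jar is near (0.587,0.182). I'm moving above the jar now.

Call:
apply_moves(motion="1 -0.04 -0.02 0 2; 1 -0.09 -0.045 0 4; 1 -0.14 -0.07 0 6; 1 -0.19 -0.095 0 8; 1 -0.24 -0.12 0 10; 1 -0.29 -0.147 0 11; 1 -0.34 -0.173 0 11; 1 -0.39 -0.2 0 11; 1 -0.43 -0.22 0 11; 1 -0.451 -0.231 0 11; 1 -0.451 -0.231 0 11; 1 -0.451 -0.231 0 11", force=25)

```text
time_s: 1.6
tcp_pos: [0.5864, 0.1853, 0.2309]
ee_rot: [-0.001, 0.313, 0.95, 0.0]
force: [-0.2, 0.1, 0.5]
grip_width: 0.0854
grasp_force: 0.0
```

```bash
cat >> h.py <<'E'
def wrist(ctrl):
    st=ctrl.get_state(); s=ctrl.snapshot("wrist"); q=st["ee_rot"]
    Rt=Rn.from_quat([q[1],q[2],q[3],q[0]]).as_matrix(); M=np.array(s["T_tool_cam"]); 
    Rc=Rt@M[:3,:3]; tc=Rt@M[:3,3]+st["tcp_pos"]; s["R"]=Rc.T; s["t"]=-Rc.T@tc; s["st"]=st
    return s
E
python3 - <<'E'
from h import *; from rig import ctrl
s=wrist(ctrl);pickle.dump(s,open("w1.pkl","wb"));cv2.imwrite("pics/w1.png",s["img"])
print(s["st"]["tcp_pos"],s["st"]["ee_rot"],s["st"]["time_s"])
for n,X in[("jartop",(.5875,.1825,.13)),("post",(.541,.232,.12)),("pin",(.579,.130,.072)),("pivot",(.486,.095,.084))]:print(n,proj(s,X))
E
```

```text
[0.5863997  0.18525249 0.23094016] [-7.58356371e-04  3.12701688e-01  9.49851060e-01  2.08380337e-04] 1.6
jartop [319.79173523 240.53168444]
post [338.23415952 138.49979578]
pin [264.43558159 248.6145194 ]
pivot [151.66040301 187.10719192]
```

View pics/w1.png

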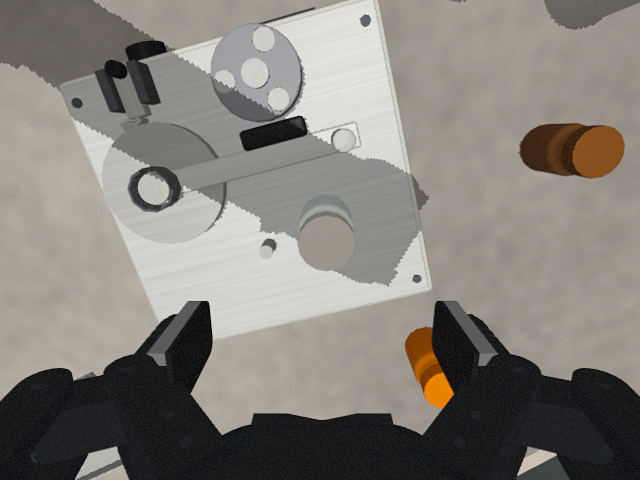

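The wrist view shows the jar cap at (326,242), the post top at (344,140), the pin top at (266,252) and the pivot at (154,188). All of them sit about 5 px right of the predictions.

Run:
```python
from h import *
s=pickle.load(open("w1.pkl","rb"))
for n,p,z in[("jar",(326.5,242.5),.13),("post",(344,140),.12),("pin",(266.5,252),.072),("pivot",(154,188),.084)]:print(n,onz(s,*p,z).round(4))
print(np.linalg.norm(onz(s,298,242,.13)-onz(s,355,242,.13)))
q=s["st"]["ee_rot"];R=Rn.from_quat([q[1],q[2],q[3],q[0]]).as_matrix()
print(R.round(3)); print(R.T@(onz(s,326.5,242.5,.13)-s["st"]["tcp_pos"]))
```

```text
jar [0.5913 0.1853 0.13  ]
post [0.544  0.2345 0.12  ]
pin [0.5824 0.1295 0.072 ]
pivot [0.4876 0.096  0.084 ]
0.038796147383005505
[[-0.804  0.594 -0.001]
 [ 0.594  0.804  0.001]
 [ 0.002 -0.    -1.   ]]
[-0.00408022  0.00301164  0.10093364]
```

Call:
apply_moves(motion="1 -0.002 0.002 0.03 0; 1 -0.002 0.002 0.06 0; 1 -0.002 0.002 0.085 0; 1 -0.002 0.002 0.105 0; 1 -0.002 0.002 0.12 0; 1 -0.002 0.002 0.135 0; 1 -0.002 0.002 0.148 0; 1 -0.002 0.002 0.158 0; 1 -0.002 0.002 0.158 0; 1 -0.002 0.002 0.158 0")

```text
time_s: 2.9
tcp_pos: [0.5908, 0.1842, 0.0737]
ee_rot: [0.0, 0.314, 0.95, 0.0]
force: [0.2, -0.9, -0.0]
grip_width: 0.0854
grasp_force: 0.0
```

Run:
```python
from h import *; from rig import ctrl
s=wrist(ctrl);cv2.imwrite("pics/w2.png",s["img"])
```

```text
(no output)
```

View pics/w2.png

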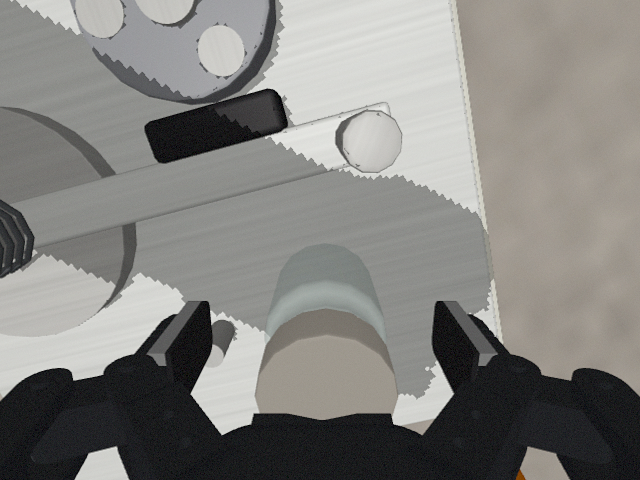

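The jar's cap (centre column 327) sits midway between the pads (211 and 433). The stop pin at (220,340) is clear, so I'm closing gently.

Call:
apply_moves(motion="0.6 0 0 0 0; 0.4 0 0 0 0; 0.2 0 0 0 0; 0.1 0 0 0 0; 0 0 0 0 0; -0.1 0 0 0 0; -0.2 0 0 0 0; -0.2 0 0 0 0; -0.2 0 0 0 0", force=25)

```text
time_s: 4.08
tcp_pos: [0.5906, 0.1844, 0.0737]
ee_rot: [0.0, 0.313, 0.95, 0.0]
force: [-0.9, 0.8, 4.9]
grip_width: 0.0435
grasp_force: 25.6
```

Call:
apply_moves(motion="-0.2 0 0 -0.005 0; -0.2 0 0 -0.015 0; -0.2 0 0 -0.03 0; -0.2 0 0 -0.05 0; -0.2 0 0 -0.075 0; -0.2 0 0 -0.1 0; -0.2 0 0 -0.12 0; -0.2 0 0 -0.13 0; -0.2 0 0 -0.13 0")

```text
time_s: 5.2
tcp_pos: [0.5909, 0.1842, 0.2046]
ee_rot: [0.001, 0.314, 0.95, 0.001]
force: [-1.0, 0.1, -1.2]
grip_width: 0.0434
grasp_force: 25.7
```

Run:
```python
from h import *; from rig import ctrl
s=wrist(ctrl)
T=pickle.load(open("d0.pkl","rb"))["top"]
g=cv2.cvtColor(T["img"],cv2.COLOR_BGR2GRAY)[190:280,425:505]
m=cv2.morphologyEx((g>105).astype(np.uint8),cv2.MORPH_OPEN,np.ones((5,5)))
c=max(cv2.findContours(m,0,2)[0],key=cv2.contourArea); r=cv2.minAreaRect(c);print(r,np.array(r[0])+[425,190],onz(T,r[0][0]+425,r[0][1]+190,.004))
print(s["st"]["tcp_pos"],s["st"]["grip_width"],s["st"]["grasp_force"],s["st"]["force"])
cv2.imwrite("pics/s2.png",ctrl.snapshot("scene")["img"][100:400,100:500])
```

```text
((38.62999725341797, 43.09000015258789), (47.659000396728516, 48.36610412597656), 8.130102157592773) [463.62999725 233.09000015] [ 0.63547041 -0.21505956  0.004     ]
[0.5908817  0.18420183 0.20458789] 0.04338570730827787 25.720954465214163 [-0.96841305  0.14121023 -1.17327676]
```

View pics/s2.png

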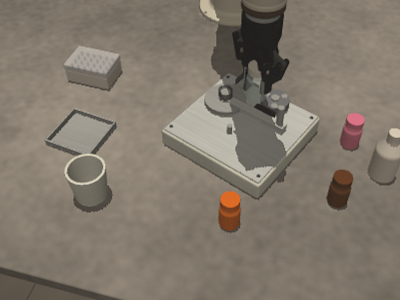

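The jar is lifted clear of the deck and held at 25.7 N. The tray floor centre is at about (0.636,-0.214), so I'm carrying the jar there.

Call:
apply_moves(motion="-0.2 -0.012 -0.013 0 0; -0.2 -0.035 -0.037 0 0; -0.2 -0.065 -0.07 0 0; -0.2 -0.1 -0.107 0 0; -0.2 -0.135 -0.144 0 0; -0.2 -0.17 -0.182 0 0; -0.2 -0.205 -0.219 0 0; -0.2 -0.235 -0.251 0 0; -0.2 -0.258 -0.276 0 0; -0.2 -0.27 -0.289 0 0; -0.2 -0.273 -0.292 0 0; -0.2 -0.273 -0.292 0 0")

```text
time_s: 6.8
tcp_pos: [0.6358, -0.2116, 0.203]
ee_rot: [-0.0, 0.313, 0.95, 0.001]
force: [0.7, 0.7, -1.4]
grip_width: 0.0429
grasp_force: 25.7
```

Run:
```python
from h import *; from rig import ctrl
s=wrist(ctrl);cv2.imwrite("pics/w3.png",s["img"]);pickle.dump(s,open("w3.pkl","wb"))
st=s["st"];print(st["tcp_pos"],st["grasp_force"]);p=st["tcp_pos"].copy();p[2]=.004;print("below tcp",proj(s,p))
c=np.array([.636,-.214])
for a in(0,1,2,3):
    t=np.radians(-8.1+45+90*a);print(proj(s,[*(c+.056*2**.5*np.array([np.cos(t),np.sin(t)])),.018]))
```

```text
[ 0.63583413 -0.21159044  0.20296036] 25.72482705116272
below tcp [321.92787258 207.789004  ]
[403.20363306 236.9544627 ]
[346.72858292 123.94849653]
[233.35426667 187.44118252]
[296.22474649 290.81144109]
```

View pics/w3.png

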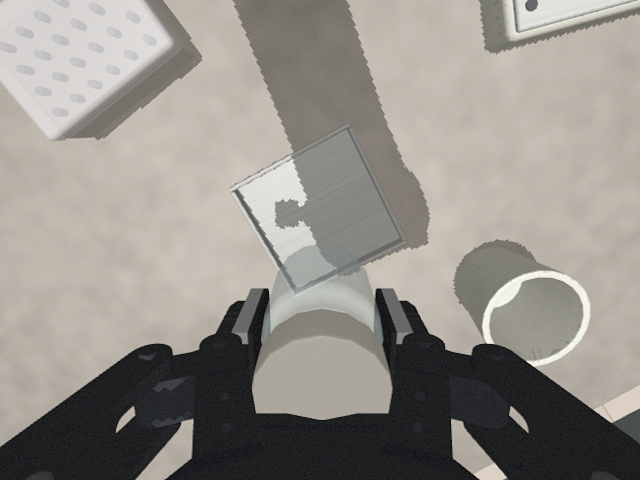

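The tray's corners at (235,188), (350,126), (404,241) and (293,291) match the prediction, and the point below the TCP (322,208) is central. The foam cup is clear, so I'm lowering.

Call:
apply_moves(motion="-0.2 0 0 0.02 0; -0.2 0 0 0.05 0; -0.2 0 0 0.08 0; -0.2 0 0 0.105 0; -0.2 0 0 0.125 0; -0.2 0 0 0.14 0; -0.2 0 0 0.152 0; -0.2 0 0 0.16 0; -0.2 0 0 0.166 0; -0.2 0 0 0.169 0; -0.2 0 0 0.17 0; -0.2 0 0 0.17 0")

```text
time_s: 8.35
tcp_pos: [0.6361, -0.2132, 0.0336]
ee_rot: [0.0, 0.314, 0.95, 0.0]
force: [-0.8, 0.1, -1.8]
grip_width: 0.0435
grasp_force: 25.7
```

Call:
apply_moves(motion="-0.2 0 0 0.001 0; -0.2 0 0 0.002 0; -0.2 0 0 0.003 0; -0.2 0 0 0.004 0; -0.2 0 0 0.005 0; -0.2 0 0 0.005 0")

```text
time_s: 9.1
tcp_pos: [0.6358, -0.2131, 0.0281]
ee_rot: [-0.0, 0.314, 0.95, 0.0]
force: [0.7, 0.4, -2.2]
grip_width: 0.043
grasp_force: 25.7
```

Call:
apply_moves(motion="-0.2 0 0 0.0005 0; -0.2 0 0 0.001 0; -0.2 0 0 0.001 0")

```text
time_s: 9.48
tcp_pos: [0.6359, -0.2132, 0.0277]
ee_rot: [0.0, 0.314, 0.95, -0.0]
force: [-1.4, 0.6, 2.6]
grip_width: 0.0434
grasp_force: 26.0
```

Contact: the vertical force rose about 4 N. Releasing.

Call:
apply_moves(motion="0.05 0 0 0 0; 0.12 0 0 0 0; 0.2 0 0 0 0; 0.3 0 0 0 0; 0.35 0 0 0 0; 0.35 0 0 -0.01 0; 0.35 0 0 -0.03 0; 0.35 0 0 -0.06 0; 0.35 0 0 -0.1 0; 0.35 0 0 -0.14 0; 0.35 0 0 -0.18 0; 0.35 0 0 -0.18 0")

```text
time_s: 10.98
tcp_pos: [0.639, -0.214, 0.2139]
ee_rot: [0.005, 0.314, 0.95, 0.0]
force: [-0.1, 0.0, 0.1]
grip_width: 0.0579
grasp_force: 0.0
```

Run:
```python
from h import *; from rig import ctrl
s=wrist(ctrl);cv2.imwrite("pics/w4.png",s["img"]);pickle.dump(s,open("w4.pkl","wb"));print(s["st"]["tcp_pos"],s["st"]["ee_rot"])
```

```text
[ 0.63895662 -0.21398693  0.21392591] [5.11461974e-03 3.13521929e-01 9.49567181e-01 9.94632092e-05]
```

View pics/w4.png

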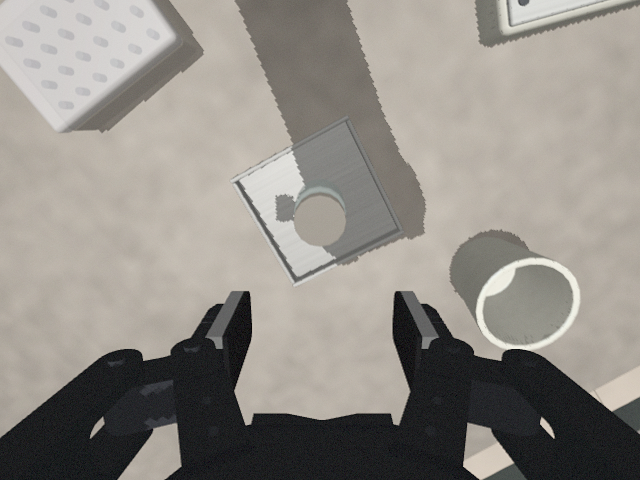

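The jar stands upright in the tray, with its cap at (320,220), and nothing else has moved. Next is the post. I'm checking the wrist joint so I can choose which way to turn.

Run:
```python
from h import *; from rig import ctrl
st=ctrl.get_state();print(st["joint_positions"].round(2),st["tcp_pos"])
q=st["ee_rot"];R=Rn.from_quat([q[1],q[2],q[3],q[0]]).as_matrix()
print(R.T@(np.array([.5435,.2335,.2139])-st["tcp_pos"]))
piv=np.array([.4876,.096])
p0=np.array([.5435,.2335]);v=p0-piv;print(np.linalg.norm(v),np.degrees(np.arctan2(v[1],v[0])))
```

```text
[ 0.37  0.52 -0.12  1.52  0.07  1.09  1.17] [ 0.63742286 -0.21360264  0.21117149]
[ 0.34166362  0.30328051 -0.00407759]
0.14842863605113404 67.87602291226672
```

Call:
apply_moves(motion="0.35 0.015 0.013 0 8; 0.35 0.045 0.04 0 16; 0.35 0.08 0.072 0 25; 0.35 0.12 0.107 0 34; 0.35 0.16 0.143 0 43; 0.35 0.2 0.179 0 52; 0.35 0.24 0.215 0 61; 0.35 0.275 0.246 0 70; 0.35 0.305 0.273 0 79; 0.35 0.328 0.293 0 87; 0.35 0.34 0.304 0 93; 0.35 0.34 0.304 0 93")

```text
time_s: 12.52
tcp_pos: [0.5423, 0.2352, 0.2066]
ee_rot: [-0.0, 0.904, 0.428, -0.001]
force: [0.1, -0.2, 0.6]
grip_width: 0.0578
grasp_force: 0.0
```

Run:
```python
from h import *; from rig import ctrl
s=wrist(ctrl);cv2.imwrite("pics/w5.png",s["img"]);pickle.dump(s,open("w5.pkl","wb"));print(s["st"]["tcp_pos"],s["st"]["ee_rot"],s["st"]["joint_positions"][6])
print(proj(s,(.5435,.2335,.12)))
```

```text
[0.5422883  0.23518093 0.20657394] [-2.94643855e-04  9.03666260e-01  4.28236596e-01 -7.88387540e-04] -1.1226331006780812
[323.47038064 245.0066609 ]
```

View pics/w5.png

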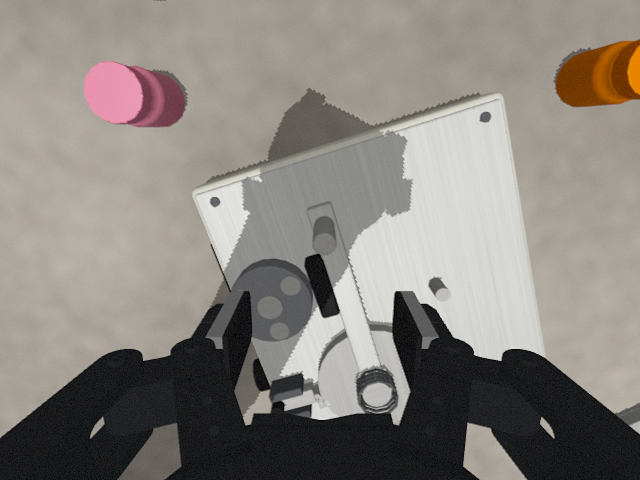

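The post's top is at (325,244) against a predicted (323.5,245), so the alignment is good. I'm descending and closing lightly on it.

Call:
apply_moves(motion="0.35 0 0 0.025 0; 0.35 0 0 0.05 0; 0.35 0 0 0.075 0; 0.35 0 0 0.095 0; 0.35 0 0 0.11 0; 0.35 0 0 0.12 0; 0.35 0 0 0.121 0; 0.1 0 0 0.121 0; -0.2 0 0 0.121 0; -0.45 0 0 0.121 0; -0.6 0 0 0.121 0; -0.8 0 0 0.121 0", force=25)

```text
time_s: 14.08
tcp_pos: [0.5432, 0.2344, 0.0866]
ee_rot: [-0.0, 0.904, 0.427, -0.0]
force: [-2.4, 1.7, 3.8]
grip_width: 0.015
grasp_force: 25.0
```

Call:
apply_moves(motion="-0.9 0 0 0 0; -0.9 0 0 0 0; -0.9 0 0 0 0", force=25)

```text
time_s: 14.45
tcp_pos: [0.5434, 0.2343, 0.0866]
ee_rot: [-0.0, 0.904, 0.426, 0.0]
force: [-3.2, 2.8, 5.1]
grip_width: 0.0149
grasp_force: 25.2
```

Call:
apply_moves(motion="-0.9 0.001 0.004 0 0; -0.9 0.002 0.008 0 0; -0.9 0.003 0.012 0 0; -0.9 0.004 0.016 0 0; -0.9 0.005 0.02 0 0; -0.9 0.0055 0.025 0 0; -0.9 0.006 0.029 0 0; -0.9 0.006 0.029 0 0")

```text
time_s: 15.45
tcp_pos: [0.5699, 0.222, 0.0866]
ee_rot: [-0.001, 0.904, 0.427, 0.001]
force: [-1.8, 6.3, 3.0]
grip_width: 0.0151
grasp_force: 25.1
```

Call:
apply_moves(motion="-0.9 0.0005 0.005 0 0; -0.9 0.001 0.01 0 0; -0.9 0.001 0.015 0 0; -0.9 0.001 0.02 0 0; -0.9 0.0005 0.025 0 0; -0.9 0 0.03 0 0; -0.9 -0.0005 0.035 0 0; -0.9 -0.001 0.039 0 0; -0.9 -0.001 0.039 0 0; -0.9 -0.001 0.039 0 0; -0.9 -0.001 0.039 0 0")

```text
time_s: 16.82
tcp_pos: [0.5995, 0.199, 0.0867]
ee_rot: [-0.002, 0.904, 0.427, 0.002]
force: [-2.5, 9.9, 1.7]
grip_width: 0.0151
grasp_force: 24.9
```

Run:
```python
from h import *; from rig import ctrl
s=wrist(ctrl);st=s["st"];p=st["tcp_pos"][:2]
for piv in([.4876,.096],[.485,.0948]):
    v=p-np.array(piv);print(np.linalg.norm(v),"theta",np.radians(68.1)-np.arctan2(v[1],v[0]))
print(st["tcp_pos"],st["force"],st["grip_width"],st["grasp_force"],st["time_s"])
im=s["img"]; t=ctrl.snapshot("top")["img"][180:360,210:510]
cv2.imwrite("pics/f.png",np.vstack([cv2.resize(im,(480,360))[:,:],cv2.resize(t,(480,240))[:, :]]))
```

```text
0.1520739952085096 theta 0.4445280002010904
0.15480212296497764 theta 0.4501998413435371
[0.59948655 0.19899465 0.08671256] [-2.50394025  9.8936006   1.73726709] 0.015122316795590613 24.945837557315826 16.825
```

View pics/f.png

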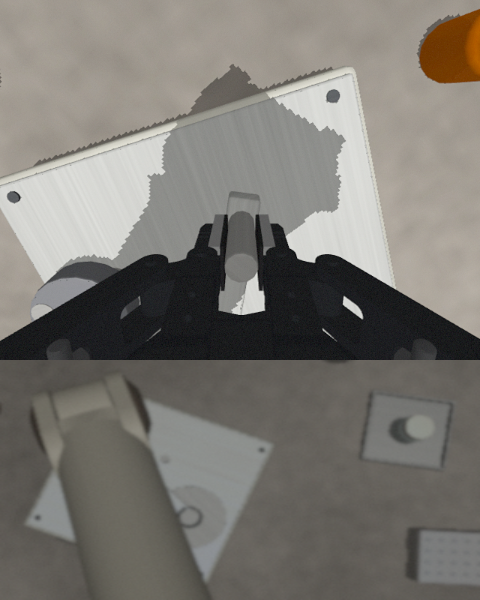

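The wrist view (top half) shows the post held between the fingertips at about (240,250). The top view (bottom half) shows the jar upright in the tray at about (415,428). The arm angle is about 0.45 rad, with about 9 N tangential force on the hand, so the hand carries the spring and is short of the 0.68 stop.

```bash
python3 -c "
from rig import ctrl
print(ctrl.hand_in())"
```

```text
the job is handed in; nothing more can be done
None
```

The jar is standing upright in the steel tray, and I handed in while still holding the pump arm's post at about 0.45 rad, past the click and short of the end stop.

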